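Refill the spice caddy and hold it off the hob

ROBOT

A 6-joint arm with a two-finger parallel gripper is mounted at the origin on the work surface. World frame = base frame: x ahead of the robot, y to its left, z up, the work surface at z = 0. Lengths are in m, angles in rad, forces in N, time in s.
With the tool pointing down it reaches from about 0.375 to 0.9 m from the base axis. Payload 3.1 kg.
Tool frame: the origin (TCP) lies between the finger pads, 19 mm behind the fingertips; this is the grasp point; z points along the fingers, y is the direction in which the jaws open and shut (so a half turn about z gives the same grasp; the last joint's range is limited). The gripper opens to 87 mm and grips with 3 to 60 N. Pads are 19 mm wide; open, the fingers measure 117 mm over their backs; the gripper's body (75 mm by 190 mm) begins 51 mm behind the grasp point.
Start: joints at [1.103, 0.527, 1.433, -0, 1.181, -0.178], TCP at [0.178, 0.599, 0.241] pointing down, gripper open.
Joint ranges: [-3.08, 3.08], [-0.75, 2.2], [0.22, 2.44], [-1.43, 4.57], [0, 2.65], [-2.85, 2.85]. Speed limits (rad/s): [2.79, 2.79, 3.14, 3.14, 3.14, 3.14].

INTERFACE

Orientations are given as a unit quaternion [x, y, z, w].
In Python, from rig import telemetry, viewer, robot gives the robot as it stands. The module is installed in compiled form; this text tells all that it offers.
- The arm moves only by the tool step_arm, never from a script. Its argument "targets" is a list of rows, each an object of numbers: "dx", "dy", "dz": the shift along the tool's x, y, z in m; "rx", "ry", "rz": the turn, a rotation vector about the tool's x, y, z in degrees. In form: [{"dx": .., "dy": .., "dz": .., "rx": .., "ry": .., "rz": ..}, ...]. A call has exactly 5 rows; each row is the pose to reach, as a shift and turn from the pose measured when the call began, along the tool's axes at that moment; what a row does not reach only later rows make up. A row lasts 1/8 s, in which the tool goes at most 62.5 mm and 10.7 degrees, less where a joint would pass 70% of its speed; a pose out of reach is approached as far as the arm can. A call with a gripper value outside its range is refused whole. "gripper" is the opening, from 0 (shut) to 1 (fully open), set as the call begins (left out, the last holds). The fingers move at their own pace and stop on an object; "force" is the grip in N (left out, the last holds). Time passes only in rows, so rows that repeat a pose let the fingers close, or fill a call up. It gives the time, the measured TCP pose, the force and the opening at its end, in the units of the state.
- telemetry.get_obs(): the state, without advancing time (a new reading comes with each control period).
- viewer.camera(name): name is "side" or "top"; returns a dict with "img" (480x640x3 uint8, blue, green, red), "depth" (480x640 float32, m along the optical axis (not along the pixel's ray), 0 where there is no reading), "K" (3x3 intrinsics, pixels), "k1" (the pictures are not rectified: a ray, as slopes to the right and down, at radius r is drawn at 1 + k1 r^2 times it, then the intrinsics apply), "R" (3x3) and "t" (3): a world point X has camera coordinates R X + t. Camera axes: x right, y down, z forward; pixel columns grow to the right and rows downward; lengths in m; the calibration is good to about 2 mm. A picture is of the moment at which its call begins.
- robot.hand_in(): hands the job in, once; it reports no verdict.
The state is a dict: "time": time; "q": joint angles; "joint_velocities": joint speeds; "joint_torque": joint torques, N m; "position": TCP position; "tool_rot": TCP orientation; "ft_force": force on the tool from outside, world axes, zero at the start; "moment": the same for the moment, N m; "grip_width": finger opening in m.
Only numpy, scipy, OpenCV 4.12 (cv2) and the standard library are available. Lean on these libraries where they do the work, as an engineer would, in place of code of your own. Each camera call takes 0.05 s, during which the arm holds its last target.

TASK

Take the red-capped spice jar out of the divided rack and set it down, without dropping it, upright in the empty pocket of the wooden caddy that stands on the hob, and let go of it. Then lift the caddy by its handle, with both jars in it, at least 10 cm clear above the hob plate so that the plate can be wiped, and finish while still holding it there in the air, level and still. Keep the caddy from tipping, and leave the green-capped jar, the yellow-capped jar and the mug where they are.

Things in the scene. Friction and masses are not known exactly. Their poses are not given: they have to be found in the camera images.
- jar_red: Spice jar with a RED cap and brick-red filling: a plain upright cylinder, 40 mm diameter, 80 mm tall, about 90 g (60 to 130 g). Origin at the centre of its underside, z up along the jar. It stands loose in one of the three compartments of the rack (which one varies).
- jar_green: Spice jar with a GREEN cap, same size as the red one, standing in another compartment of the rack. Origin at the centre of its underside. Leave alone.
- jar_yellow: Spice jar with a YELLOW cap, same size, standing in another compartment of the rack. Origin at the centre of its underside. Leave alone.
- jar_black: Spice jar with a BLACK cap, same size, 90 g, origin at the centre of its underside, already standing in the caddy's other pocket (at caddy x = -65 mm); it stays there and is lifted with the caddy.
- rack: Grey plastic divided tray, fixed, 100 (x) by 260 (y) by 35 mm high, walls and floor 5 mm thick; two dividers make three compartments in a row along its y, centred at y = -85, 0 and +85 mm, each about 90 (x) by 80 (y) mm inside. Origin at the centre of its underside. Each holds one jar within 12 mm of its middle, standing 50 mm proud of the rim.
- caddy: Loose light-wood carrier for two jars, 200 to 360 g empty, 188 (x) by 58 (y) mm, any yaw. Origin: centre of underside, z up. Base 6 mm thick; square pockets at x = +65 mm (empty) and -65 mm (black-capped jar), 48 by 48 mm inside, walls 5 mm, rims 34 mm above the underside. Upright handle board at x = 0: 12 mm thick (x), 50 mm wide (y), top 120 mm above the underside.
- caddy_pocket (a point): Centre of the inner floor of the caddy's empty pocket: caddy frame (65, 0, 6) mm; the jar's underside rests here. Axes as the caddy's.
- caddy_handle (a point): Point on the handle board at which to grip: caddy frame (0, 0, 106) mm, 14 mm below the board's top edge. Pinch the 12 mm thickness, that is close the fingers along the caddy's x. Axes as the caddy's.
- hob: White portable single-plate hob, fixed to the worktop, 260 by 260 mm, body 45 mm high, with a dark round plate 184 mm in diameter on top whose upper face is 55 mm above the worktop. Origin at the centre of its underside.
- hob_plate (a point): Centre of the hob plate's upper face, 55 mm above the hob's underside; the caddy stands on this face, its middle within 10 mm of this point in each direction. z up.
- mug: Blue ceramic mug, 80 mm diameter, 90 mm tall, handle at its +y side, standing on the worktop beyond the rack. Origin at the centre of its underside. Leave alone.
Not all that is in view belongs to the job. Of the things that look like the jar_black, the largest one is meant.

How it is judged:
By the outcome, as a careful person would: the job done as asked, in the order asked, and still so for the second after the job is handed in, while the arm keeps its last pose, push and grip.
It also fails if it takes over 58 s, if anything falls off the work surface, if the arm or the gripper's body presses on something with over 40 N, if the wrist force passes 120 N, or if a joint passes its speed limit or range.

## Working session

There is one attempt and no reset: what is moved stays moved. The work goes in short steps, Python scripts to look and compute and a tool call to move; the robot and the scene stay as the last step left them, time stands still between calls to the robot, and variables do not carry over. Pictures are saved under pics/ and viewed, and the job is handed in when it is done.

Besides the shell and the picture viewer there is one more tool, called after ">>>" as name([rows], argument=value, ...), one row to a line, values as JSON. step_arm: Moves the arm, as the interface text tells. Its arguments: {"type":"object","properties":{"targets":{"type":"array"},"gripper":{"type":"number"},"force":{"type":"number"}},"required":["targets"]}

```bash
mkdir -p pics; python3 - <<'E'
from rig import telemetry, viewer, robot
import cv2, pickle
o=telemetry.get_obs()
for k,v in o.items(): print(k,v)
for n in("side","top"):
    c=viewer.camera(n); pickle.dump(c,open(n+'0.pkl','wb'))
    cv2.imwrite(f'pics/{n}0.png',c['img']); print(n,c['K'],c['k1'],c['R'],c['t'])
E
```

```text
time 0.0
q [ 1.10349217e+00  5.28448972e-01  1.43389718e+00 -1.03778892e-05
  1.18138744e+00 -1.78507308e-01]
joint_velocities [ 0.0004186   0.00127453  0.00136776  0.00106658 -0.00091228 -0.00079435]
joint_torque [ 7.99815771e-04 -4.40042567e+01 -1.76592135e+01  6.32665493e-02
  5.81449619e-02 -1.65108199e-04]
position [0.17766307 0.59849867 0.24028378]
tool_rot [ 1.43895102e-01  9.89592367e-01 -1.01666683e-03 -3.35134506e-04]
ft_force [ 1.04789026 -0.38965564  0.62503355]
moment [ 0.01441835 -0.01699318  0.003502  ]
grip_width 0.08693792760670277
side [[466.88829214   0.         320.67893685]
 [  0.         466.88829214 243.0625513 ]
 [  0.           0.           1.        ]] 0.02284960169415643 [[-0.99413912 -0.10540719 -0.02401533]
 [-0.0337609   0.51373206 -0.85728617]
 [ 0.10270157 -0.85145094 -0.51427977]] [0.61388939 0.15659954 0.8844472 ]
top [[508.23165518   0.         323.03939919]
 [  0.         508.23165518 241.07776995]
 [  0.           0.           1.        ]] -0.131815878476255 [[ 2.41573100e-02 -9.99702639e-01  3.32545795e-03]
 [-9.90164481e-01 -2.43850989e-02 -1.37766711e-01]
 [ 1.37806836e-01  3.53227815e-05 -9.90459123e-01]] [-0.04198538  0.64055357  1.04839741]
```

View pics/side0.png

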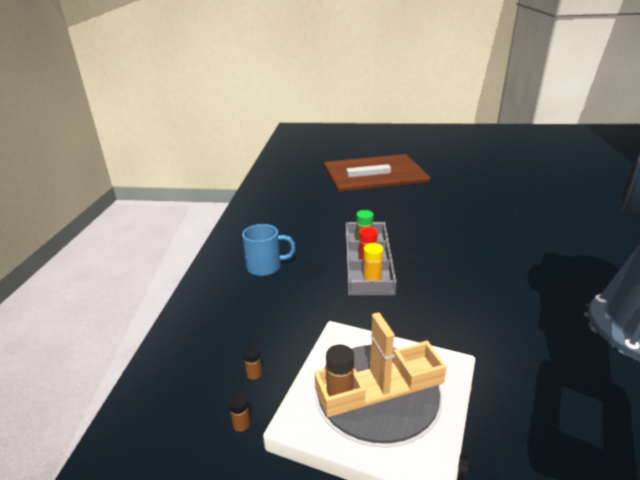

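View pics/top0.png

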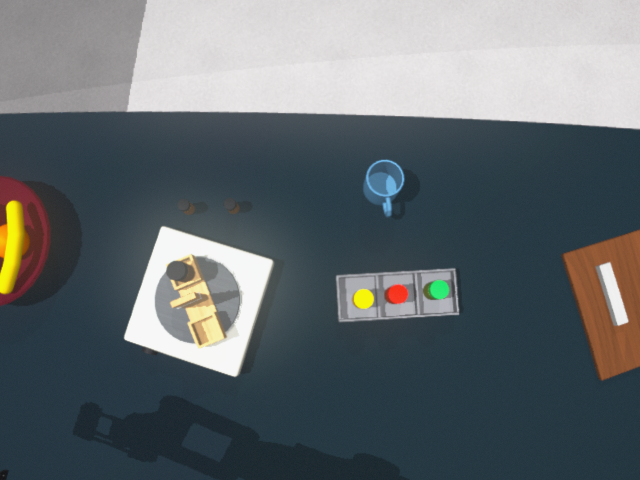

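The side view shows the caddy on the hob, with its large black-capped jar at about (340,370). The handle is at (382,355) and the empty pocket at (420,363). The red jar is in the middle compartment, at side (368,243) and top (398,294), with yellow at (364,299) and green at (440,290) in the top view. 

There are three black-capped candidates: the one in the caddy at side (340,370), and small loose ones at side (253,362) and (240,412). The large one in the caddy pocket fits the description.

```bash
cat > h.py <<'E'
import numpy as np, cv2, pickle
def und(c,uv):
    uv=np.array(uv,float).reshape(-1,1,2)
    return cv2.undistortPoints(uv,c['K'],np.array([c['k1'],0,0,0.])).reshape(-1,2)
def ray(c,uv):
    n=und(c,uv); d=np.c_[n,np.ones(len(n))]@c['R']; o=-c['R'].T@c['t']; return o,d
def plane(c,uv,z):
    o,d=ray(c,uv); s=(z-o[2])/d[:,2]; return o+s[:,None]*d
def cloud(c):
    v,u=np.nonzero(c['depth']>0); n=und(c,np.c_[u,v]); z=c['depth'][v,u].astype(float)
    return (np.c_[n*z[:,None],z]-c['t'])@c['R'],u,v
def blobs(m,amin=30):
    n,l,s,ce=cv2.connectedComponentsWithStats(m.astype(np.uint8))
    return [(s[i,4],ce[i].round(1),l==i) for i in range(1,n) if s[i,4]>amin]
E
python3 - <<'E'
from h import *
for n in('top','side'):
    c=pickle.load(open(n+'0.pkl','rb')); P,u,v=cloud(c)
    hsv=cv2.cvtColor(c['img'],cv2.COLOR_BGR2HSV); H,S,V=[hsv[...,i].astype(int) for i in range(3)]
    M={'red':((H<6)|(H>174))&(S>190)&(V>150),'yel':(H>18)&(H<32)&(S>200)&(V>150),'grn':(H>45)&(H<75)&(S>150)&(V>100),'wood':(H>8)&(H<25)&(S>60)&(S<200)&(V>110)}
    for k,m in M.items():
        for a,ce,l in blobs(m): 
            q=P[l[v,u]]
            print(n,k,a,ce,'plane.085',plane(c,[ce],.085)[0].round(4), 'depth med',np.median(q,0).round(4) if len(q) else None)
    # caddy by height
    if n=='top':
        for z0,z1 in((.165,.185),(.13,.15),(.082,.095)):
            s=(P[:,2]>z0)&(P[:,2]<z1)&(u<260)&(u>120)&(v>220)&(v<380)
            q=P[s]; print(z0,len(q),q.mean(0).round(4),cv2.minAreaRect((q[:,:2]*1000).astype(np.float32)))
a=[cv2.resize(pickle.load(open('side0.pkl','rb'))['img'][310:450,220:460],None,fx=3,fy=3,interpolation=2)]
cv2.imwrite('pics/crop_side.png',a[0])
cv2.imwrite('pics/crop_top.png',cv2.resize(pickle.load(open('top0.pkl','rb'))['img'][190:390,110:290],None,fx=3,fy=3,interpolation=2))
E
```

```text
top red 291 [396.9 293.8] plane.085 [ 0.5304 -0.1803  0.085 ] depth med [ 0.5301 -0.1803  0.086 ]
top yel 1482 [ 10.9 245.5] plane.085 [0.6092 0.655  0.085 ] depth med [0.6082 0.6356 0.1139]
top yel 292 [362.8 298.6] plane.085 [ 0.5191 -0.1104  0.085 ] depth med [ 0.5187 -0.1106  0.0856]
top grn 297 [438.5 289.2] plane.085 [ 0.5415 -0.2666  0.085 ] depth med [ 0.5417 -0.2667  0.0856]
top wood 6886 [609.4 300.8] plane.085 [ 0.5217 -0.6426  0.085 ] depth med [ 0.5303 -0.6828  0.0188]
top wood 1371 [196.4 302.3] plane.085 [0.5024 0.2307 0.085 ] depth med [0.5021 0.2303 0.0684]
0.165 185 [0.5058 0.2338 0.1748] ((506.16259765625, 234.81259155273438), (13.283206939697266, 49.43754577636719), 25.28813362121582)
0.13 396 [0.5562 0.2561 0.1408] ((541.2103271484375, 250.793701171875), (91.57352447509766, 52.539974212646484), 24.649778366088867)
0.082 596 [0.5009 0.2284 0.089 ] ((506.13775634765625, 235.39190673828125), (190.32696533203125, 60.548484802246094), 24.290924072265625)
side red 231 [367.6 235.3] plane.085 [ 0.5282 -0.1617  0.085 ] depth med [ 0.5292 -0.17    0.082 ]
side yel 543 [372.5 260.3] plane.085 [ 0.5164 -0.0611  0.085 ] depth med [ 0.5159 -0.0957  0.0651]
side grn 215 [364.5 216.4] plane.085 [ 0.5373 -0.251   0.085 ] depth med [ 0.538  -0.2581  0.0804]
side wood 1958 [375.7 171. ] plane.085 [ 0.5124 -0.534   0.085 ] depth med [ 0.5064 -0.6952  0.0171]
side wood 165 [373.6 266.3] plane.085 [ 0.514  -0.0394  0.085 ] depth med [ 0.5092 -0.103   0.0228]
side wood 6030 [380.8 373.7] plane.085 [0.5011 0.2426 0.085 ] depth med [0.5017 0.2458 0.0785]
side wood 177 [252.5 369.9] plane.085 [0.6912 0.2508 0.085 ] depth med [0.7116 0.1904 0.0201]
side wood 203 [239.4 420.9] plane.085 [0.6876 0.3409 0.085 ] depth med [0.7076 0.2922 0.0219]
```

View pics/crop_side.png

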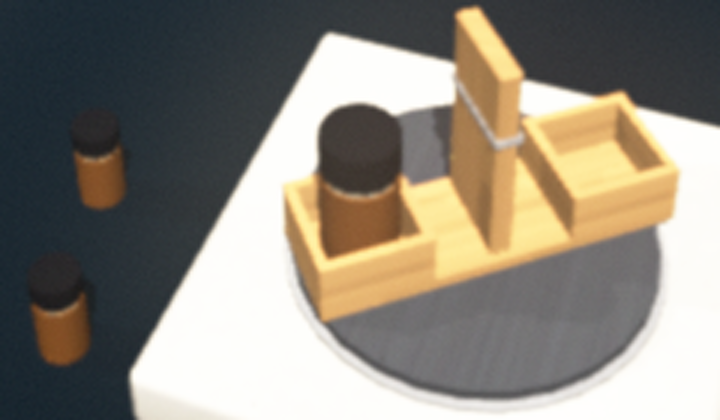

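View pics/crop_top.png

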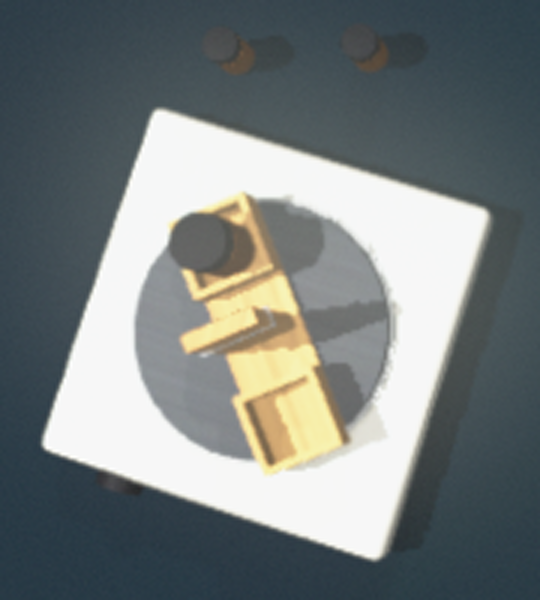

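The caddy centre is at (0.506, 0.235), with its long axis at 24.5° and the black jar at the +x, +y end. The empty pocket is therefore towards the robot. The red cap is at (0.530, -0.180). The two small black-capped jars stand off the hob, so the large one in the caddy is the one meant.

```bash
cat >> h.py <<'E'
from scipy.spatial.transform import Rotation as Ro
def go(x,y,z,yaw):
    """delta in tool frame to reach pos, tool down, tool-y at yaw deg"""
    from rig import telemetry
    o=telemetry.get_obs(); R=Ro.from_quat(o['tool_rot']); a=np.radians(yaw)
    yv=np.array([np.cos(a),np.sin(a),0]); zv=np.array([0,0,-1.]); T=Ro.from_matrix(np.c_[np.cross(yv,zv),yv,zv])
    d=R.inv().apply(np.array([x,y,z])-o['position']); rv=np.degrees((R.inv()*T).as_rotvec())
    print('t',round(o['time'],2),'pos',np.round(o['position'],4),'F',np.round(o['ft_force'],1),'w',round(o['grip_width'],4),'q6',round(o['q'][5],2))
    print('d',d.round(4),'rot',rv.round(2))
E
python3 - <<'E'
from h import *
c=pickle.load(open('top0.pkl','rb')); P,u,v=cloud(c)
s=(P[:,2]>.082)&(P[:,2]<.095)&(u<260)&(u>120)&(v>220)&(v<380); q=P[s]
a=np.radians(24.5); e=np.array([-np.cos(a),-np.sin(a)]); n=np.array([np.sin(a),-np.cos(a)])
r=(q[:,:2]-[.506,.235]); X=r@e; Y=r@n
m=X>.02; print('empty pocket rim X',np.percentile(X[m],[1,99]),'Y',np.percentile(Y[m],[1,99]),cv2.minAreaRect((q[m,:2]*1000).astype(np.float32)))
s=(P[:,2]>.030)&(P[:,2]<.038)&(u>330)&(u<470)&(v>260)&(v<330); print('rack',cv2.minAreaRect((P[s,:2]*1000).astype(np.float32)))
go(.4469,.208,.27,0); go(.53,-.18,.16,0)
E
```

```text
empty pocket rim X [0.03655819 0.09425843] Y [-0.02982291  0.02952647] ((446.1553955078125, 208.11798095703125), (58.61098098754883, 60.174705505371094), 24.392871856689453)
rack ((531.1725463867188, -188.70394897460938), (101.20512390136719, 260.8625183105469), 4.419490814208984)
t 0.1 pos [0.1777 0.5986 0.2403] F [-0.6  0.5  0.7] w 0.0869 q6 -0.18
d [-0.3693 -0.2978 -0.0292] rot [-1.100e-01  5.000e-02  7.345e+01]
t 0.1 pos [0.1777 0.5986 0.2403] F [-0.6  0.5  0.7] w 0.0869 q6 -0.18
d [-0.5595 -0.6458  0.0814] rot [-1.100e-01  5.000e-02  7.345e+01]
```

>>> step_arm([
  {"dx": -0.046,"dy": -0.037,"dz": -0.01,"rx": 0,"ry": 0,"rz": 10},
  {"dx": -0.092,"dy": -0.074,"dz": -0.03,"rx": 0,"ry": 0,"rz": 20},
  {"dx": -0.138,"dy": -0.111,"dz": -0.03,"rx": 0,"ry": 0,"rz": 30},
  {"dx": -0.184,"dy": -0.148,"dz": -0.03,"rx": 0,"ry": 0,"rz": 40},
  {"dx": -0.23,"dy": -0.185,"dz": -0.03,"rx": 0,"ry": 0,"rz": 50},
], gripper=1, force=25)

```text
time: 0.72
position: [0.3462, 0.3541, 0.2705]
tool_rot: [0.551, 0.835, -0.001, 0.0]
ft_force: [0.7, -0.8, 0.2]
grip_width: 0.0869
```

```bash
python3 -c "
from h import *
go(.53,-.18,.16,0)"
```

```text
t 0.72 pos [0.3462 0.3541 0.2705] F [ 0.7 -0.8  0.2] w 0.0869 q6 0.17
d [-0.5632 -0.0407  0.1113] rot [-0.07  0.09 23.14]
```

>>> step_arm([
  {"dx": -0.06,"dy": -0.004,"dz": 0,"rz": 8},
  {"dx": -0.12,"dy": -0.008,"dz": 0,"rz": 16},
  {"dx": -0.18,"dy": -0.013,"dz": 0,"rz": 23},
  {"dx": -0.24,"dy": -0.017,"dz": 0,"rz": 23},
  {"dx": -0.3,"dy": -0.021,"dz": 0,"rz": 23},
])

```text
invalid input
```

```bash
python3 -c "
from h import *
go(.53,-.18,.16,0)"
```

```text
t 0.72 pos [0.3462 0.3541 0.2705] F [ 0.7 -0.8  0.2] w 0.0869 q6 0.17
d [-0.5632 -0.0407  0.1113] rot [-0.07  0.09 23.14]
```

All six keys are needed in every row.

>>> step_arm([
  {"dx": -0.06,"dy": -0.004,"dz": 0,"rx": 0,"ry": 0,"rz": 8},
  {"dx": -0.12,"dy": -0.008,"dz": 0,"rx": 0,"ry": 0,"rz": 16},
  {"dx": -0.18,"dy": -0.013,"dz": 0,"rx": 0,"ry": 0,"rz": 23},
  {"dx": -0.24,"dy": -0.017,"dz": 0,"rx": 0,"ry": 0,"rz": 23},
  {"dx": -0.3,"dy": -0.021,"dz": 0,"rx": 0,"ry": 0,"rz": 23},
])

```text
time: 1.35
position: [0.445, 0.0681, 0.2709]
tool_rot: [0.706, 0.708, -0.001, 0.0]
ft_force: [1.3, -0.3, -0.5]
grip_width: 0.0871
```

```bash
python3 -c "
from h import *
go(.53,-.18,.16,0)"
```

```text
t 1.35 pos [0.445  0.0681 0.2709] F [ 1.3 -0.3 -0.5] w 0.0871 q6 -0.1
d [-0.2481  0.0846  0.1112] rot [-0.05  0.09  0.14]
```

>>> step_arm([
  {"dx": -0.055,"dy": 0.019,"dz": 0.015,"rx": 0,"ry": 0,"rz": 0},
  {"dx": -0.11,"dy": 0.038,"dz": 0.03,"rx": 0,"ry": 0,"rz": 0},
  {"dx": -0.165,"dy": 0.057,"dz": 0.05,"rx": 0,"ry": 0,"rz": 0},
  {"dx": -0.215,"dy": 0.074,"dz": 0.08,"rx": 0,"ry": 0,"rz": 0},
  {"dx": -0.248,"dy": 0.085,"dz": 0.111,"rx": 0,"ry": 0,"rz": 0},
])

```text
time: 1.98
position: [0.5313, -0.1827, 0.1593]
tool_rot: [0.707, 0.707, -0.001, 0.001]
ft_force: [0.4, 0.5, -0.1]
grip_width: 0.0873
```

```bash
python3 - <<'E'
from h import *
go(.53,-.18,.062,0)
from rig import viewer
for n in("side","top"):
    c=viewer.camera(n); cv2.imwrite(f'pics/{n}1.png',c['img'])
E
```

```text
t 1.98 pos [ 0.5313 -0.1827  0.1593] F [ 0.4  0.5 -0.1] w 0.0873 q6 -0.53
d [ 0.003  -0.0014  0.0972] rot [0.03 0.15 0.02]
```

View pics/side1.png

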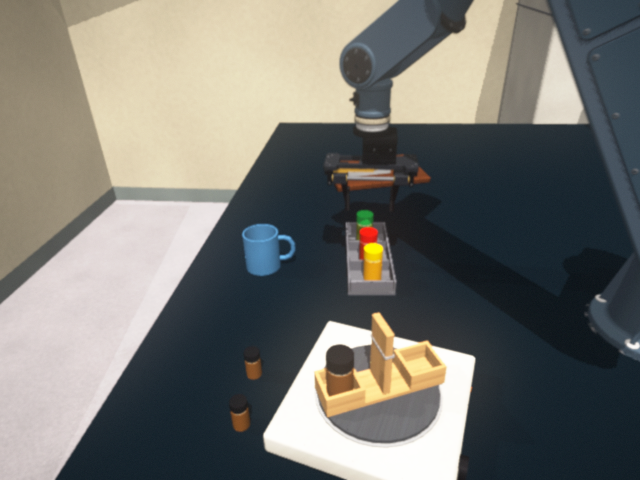

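View pics/top1.png

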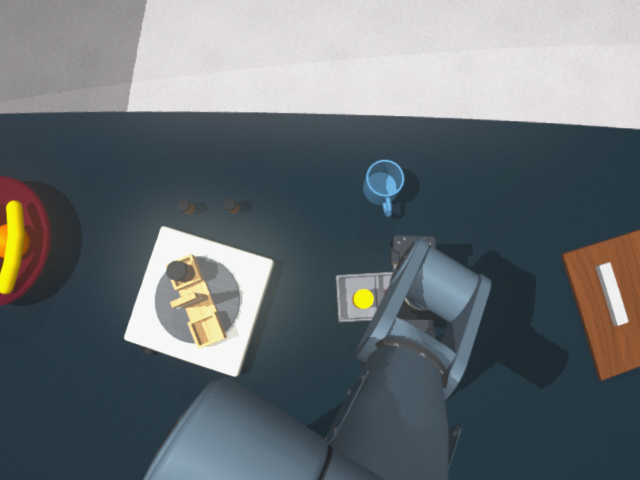

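The side view shows the open fingers at (345,195) and (392,195), straddling the red cap at (368,238). The yellow and green jars are clear. I'll go down.

>>> step_arm([
  {"dx": 0.003,"dy": -0.001,"dz": 0.03,"rx": 0,"ry": 0,"rz": 0},
  {"dx": 0.003,"dy": -0.001,"dz": 0.06,"rx": 0,"ry": 0,"rz": 0},
  {"dx": 0.003,"dy": -0.001,"dz": 0.085,"rx": 0,"ry": 0,"rz": 0},
  {"dx": 0.003,"dy": -0.001,"dz": 0.097,"rx": 0,"ry": 0,"rz": 0},
  {"dx": 0.003,"dy": -0.001,"dz": 0.097,"rx": 0,"ry": 0,"rz": 0},
])

```text
time: 2.7
position: [0.5281, -0.1791, 0.0595]
tool_rot: [0.707, 0.707, -0.002, -0.002]
ft_force: [0.8, 0.3, -0.1]
grip_width: 0.087
```

>>> step_arm([
  {"dx": 0,"dy": 0,"dz": 0,"rx": 0,"ry": 0,"rz": 0},
  {"dx": 0,"dy": 0,"dz": 0,"rx": 0,"ry": 0,"rz": 0},
  {"dx": 0,"dy": 0,"dz": 0,"rx": 0,"ry": 0,"rz": 0},
  {"dx": 0,"dy": 0,"dz": 0,"rx": 0,"ry": 0,"rz": 0},
  {"dx": 0,"dy": 0,"dz": 0,"rx": 0,"ry": 0,"rz": 0},
], gripper=0.3, force=20)

```text
time: 3.32
position: [0.5282, -0.1792, 0.0596]
tool_rot: [0.708, 0.707, -0.002, -0.002]
ft_force: [0.2, 0.8, -0.0]
grip_width: 0.0448
```

>>> step_arm([
  {"dx": 0,"dy": 0,"dz": 0,"rx": 0,"ry": 0,"rz": 0},
  {"dx": 0,"dy": 0,"dz": 0,"rx": 0,"ry": 0,"rz": 0},
  {"dx": 0,"dy": 0,"dz": 0,"rx": 0,"ry": 0,"rz": 0},
  {"dx": 0,"dy": 0,"dz": 0,"rx": 0,"ry": 0,"rz": 0},
  {"dx": 0,"dy": 0,"dz": 0,"rx": 0,"ry": 0,"rz": 0},
])

```text
time: 3.95
position: [0.5285, -0.1793, 0.0598]
tool_rot: [0.708, 0.707, -0.002, -0.002]
ft_force: [1.3, -0.3, 1.5]
grip_width: 0.0398
```

```bash
python3 -c "
from h import *
go(.53,-.18,.22,0)"
```

```text
t 3.95 pos [ 0.5285 -0.1793  0.0598] F [ 1.3 -0.3  1.5] w 0.0398 q6 -0.52
d [-0.0006  0.0007 -0.1603] rot [-0.28 -0.01 -0.07]
```

Gripped at 39.8 mm. I'll lift it.

>>> step_arm([
  {"dx": 0,"dy": 0,"dz": -0.01,"rx": 0,"ry": 0,"rz": 0},
  {"dx": 0,"dy": 0,"dz": -0.03,"rx": 0,"ry": 0,"rz": 0},
  {"dx": 0,"dy": 0,"dz": -0.06,"rx": 0,"ry": 0,"rz": 0},
  {"dx": 0,"dy": 0,"dz": -0.1,"rx": 0,"ry": 0,"rz": 0},
  {"dx": 0,"dy": 0,"dz": -0.13,"rx": 0,"ry": 0,"rz": 0},
])

```text
time: 4.58
position: [0.5286, -0.1791, 0.1915]
tool_rot: [0.708, 0.707, -0.002, -0.002]
ft_force: [0.5, 0.0, -0.6]
grip_width: 0.0392
```

```bash
python3 -c "
from h import *
go(.4465,.208,.22,114.5);go(.4465,.208,.22,-65.5)"
```

```text
t 4.58 pos [ 0.5286 -0.1791  0.1915] F [ 0.5  0.  -0.6] w 0.0392 q6 -0.52
d [ 0.387  -0.0827 -0.028 ] rot [  -0.19   -0.32 -114.56]
t 4.58 pos [ 0.5286 -0.1791  0.1915] F [ 0.5  0.  -0.6] w 0.0392 q6 -0.52
d [ 0.387  -0.0827 -0.028 ] rot [-0.29  0.17 65.43]
```

>>> step_arm([
  {"dx": 0.02,"dy": -0.004,"dz": -0.01,"rx": 0,"ry": 0,"rz": 6},
  {"dx": 0.06,"dy": -0.013,"dz": -0.03,"rx": 0,"ry": 0,"rz": 14},
  {"dx": 0.11,"dy": -0.023,"dz": -0.04,"rx": 0,"ry": 0,"rz": 22},
  {"dx": 0.16,"dy": -0.034,"dz": -0.04,"rx": 0,"ry": 0,"rz": 30},
  {"dx": 0.21,"dy": -0.045,"dz": -0.04,"rx": 0,"ry": 0,"rz": 38},
])

```text
time: 5.2
position: [0.4826, 0.0324, 0.2322]
tool_rot: [0.9, 0.436, -0.003, -0.002]
ft_force: [1.4, 0.0, -0.3]
grip_width: 0.0395
```

```bash
python3 -c "
from h import *
go(.4465,.208,.22,-65.5)"
```

```text
t 5.2 pos [0.4826 0.0324 0.2322] F [ 1.4  0.  -0.3] w 0.0395 q6 0.51
d [ 0.1153 -0.1372  0.0125] rot [-0.25  0.29 27.14]
```

>>> step_arm([
  {"dx": 0.03,"dy": -0.035,"dz": 0,"rx": 0,"ry": 0,"rz": 8},
  {"dx": 0.06,"dy": -0.071,"dz": 0,"rx": 0,"ry": 0,"rz": 16},
  {"dx": 0.085,"dy": -0.101,"dz": 0,"rx": 0,"ry": 0,"rz": 23},
  {"dx": 0.105,"dy": -0.125,"dz": 0.005,"rx": -0.2,"ry": 0.3,"rz": 27},
  {"dx": 0.115,"dy": -0.137,"dz": 0.012,"rx": -0.2,"ry": 0.3,"rz": 27.1},
])

```text
time: 5.82
position: [0.4451, 0.2087, 0.2205]
tool_rot: [0.977, 0.214, -0.001, -0.0]
ft_force: [0.0, 0.3, -1.5]
grip_width: 0.04
```

>>> step_arm([
  {"dx": 0,"dy": 0,"dz": 0,"rx": 0,"ry": 0,"rz": 0},
  {"dx": 0,"dy": 0,"dz": 0,"rx": 0,"ry": 0,"rz": 0},
  {"dx": 0,"dy": 0,"dz": 0,"rx": 0,"ry": 0,"rz": 0},
  {"dx": 0,"dy": 0,"dz": 0,"rx": 0,"ry": 0,"rz": 0},
  {"dx": 0,"dy": 0,"dz": 0,"rx": 0,"ry": 0,"rz": 0},
])

```text
time: 6.45
position: [0.4453, 0.2083, 0.2206]
tool_rot: [0.977, 0.214, -0.001, -0.0]
ft_force: [0.1, 0.3, -0.3]
grip_width: 0.0396
```

```bash
python3 - <<'E'
from h import *
go(.4465,.208,.16,-65.5)
from rig import viewer
for n in("side","top"):
    c=viewer.camera(n); pickle.dump(c,open(n+'2.pkl','wb'))
    if n=='side': cv2.imwrite(f'pics/{n}2.png',cv2.resize(c['img'][180:480,240:560],None,fx=2,fy=2))
    else: cv2.imwrite(f'pics/{n}2.png',c['img'])
E
```

```text
t 6.45 pos [0.4453 0.2083 0.2206] F [ 0.1  0.3 -0.3] w 0.0396 q6 1.35
d [0.001  0.0008 0.0605] rot [-0.05  0.05  0.16]
```

View pics/side2.png

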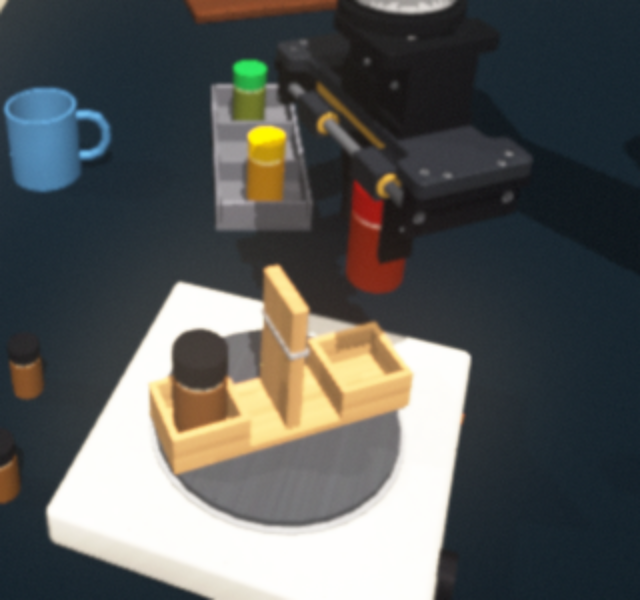

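View pics/top2.png

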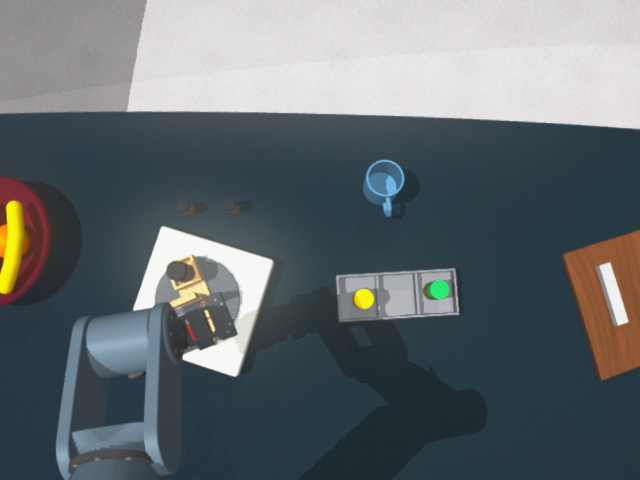

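The red jar hangs upright at (376,240) in the enlarged side view. The caddy, the other jars and the mug haven't moved. I'll check the jar's axis against the pocket using depth.

```bash
python3 - <<'E'
from h import *
from scipy.optimize import least_squares
c=pickle.load(open('side2.pkl','rb')); P,u,v=cloud(c)
hsv=cv2.cvtColor(c['img'],cv2.COLOR_BGR2HSV); H,S,V=[hsv[...,i].astype(int) for i in range(3)]
m=((H<8)|(H>174))&(S>180)&(V>70); 
for a,ce,l in blobs(m):
    q=P[l[v,u]]; q=q[(abs(q[:,0]-.446)<.05)&(abs(q[:,1]-.208)<.05)]
    if len(q)<50: continue
    print(a,ce,q.min(0),q.max(0))
    for zl,zh in((.16,.19),(.19,.22),(.16,.22)):
        s=q[(q[:,2]>zl)&(q[:,2]<zh)]
        r=least_squares(lambda p:np.hypot(s[:,0]-p[0],s[:,1]-p[1])-.02,[.446,.208],loss='soft_l1',f_scale=.002)
        print(len(s),r.x.round(4))
E
```

```text
832 [424.1 303.2] [0.42241732 0.2039991  0.1670748 ] [0.46367055 0.25795028 0.27647836]
335 [0.4399 0.2066]
276 [0.4394 0.2071]
611 [0.4398 0.2067]
```

```bash
python3 - <<'E'
from h import *
from scipy.optimize import least_squares
a=np.radians(24.5); e=np.array([-np.cos(a),-np.sin(a)]); n=np.array([np.sin(a),-np.cos(a)])
for nm in('side0','top0','side2'):
    c=pickle.load(open(nm+'.pkl','rb')); P,u,v=cloud(c)
    r=P[:,:2]-[.506,.235]; X=r@e; Y=r@n
    s=(abs(X)<.11)&(abs(Y)<.04)&(abs(P[:,2]-.089)<.003)&(X>.02)
    print(nm,'rim',s.sum(),cv2.minAreaRect((P[s,:2]*1000).astype(np.float32)), np.percentile(X[s],[1,99]),np.percentile(Y[s],[1,99]))
    s=(abs(X)<.03)&(abs(Y)<.04)&(abs(P[:,2]-.175)<.003)
    print('handle',s.sum(),cv2.minAreaRect((P[s,:2]*1000).astype(np.float32)))
    s=(X<-.03)&(X>-.1)&(abs(Y)<.04)&(abs(P[:,2]-.141)<.003)
    print('blk',s.sum(),cv2.minEnclosingCircle((P[s,:2]*1000).astype(np.float32)))
# cap circle of red in pick pics: top/side
for nm in('side0','top0'):
    c=pickle.load(open(nm+'.pkl','rb')); P,u,v=cloud(c)
    s=(abs(P[:,0]-.53)<.03)&(abs(P[:,1]+.18)<.03)&(abs(P[:,2]-.085)<.003)
    print(nm,'redcap',s.sum(),cv2.minEnclosingCircle((P[s,:2]*1000).astype(np.float32)))
E
```

```text
side0 rim 452 ((443.25592041015625, 209.3914337158203), (59.4607048034668, 61.377689361572266), 24.957387924194336) [0.03834265 0.0971354 ] [-0.03208164  0.02723395]
handle 207 ((502.6368103027344, 236.23143005371094), (12.068672180175781, 50.54993438720703), 22.908002853393555)
blk 484 ((560.4249267578125, 263.08416748046875), 20.316879272460938)
top0 rim 246 ((446.2191162109375, 208.1468963623047), (58.47102737426758, 60.174705505371094), 24.392871856689453) [0.03658188 0.0941635 ] [-0.02960811  0.02957292]
handle 148 ((505.95416259765625, 234.74652099609375), (12.504019737243652, 49.38657760620117), 25.584203720092773)
blk 286 ((564.8872680664062, 261.7471008300781), 20.21370506286621)
side2 rim 459 ((442.82232666015625, 208.40235900878906), (61.28471755981445, 60.153526306152344), 23.962900161743164) [0.03831843 0.09718954] [-0.03203036  0.02737769]
handle 206 ((502.76922607421875, 236.152587890625), (12.562633514404297, 50.963844299316406), 24.157093048095703)
blk 478 ((559.8651123046875, 262.7693176269531), 21.156410217285156)
side0 redcap 113 ((526.8018188476562, -179.3470001220703), 20.89052391052246)
top0 redcap 259 ((531.8214111328125, -181.64028930664062), 20.183025360107422)
```

```bash
python3 - <<'E'
from h import *
c=pickle.load(open('side2.pkl','rb'))
hsv=cv2.cvtColor(c['img'],cv2.COLOR_BGR2HSV); H,S,V=[hsv[...,i].astype(int) for i in range(3)]
m=((H<8)|(H>174))&(S>150)&(V>60)
for row in range(296,326,3):
    x=np.nonzero(m[row,400:460])[0]+400
    if len(x)==0: continue
    uc=(x.min()+x.max())/2
    o,d=ray(c,[[uc,row]]); s=(.208-o[1])/d[0,1]
    print(row,x.min(),x.max(),(o+s*d[0]).round(4))
# same method on black jar in side0: body rows
img=pickle.load(open('side0.pkl','rb'))['img']; g=img.max(2)
E
```

```text
296 415 429 [0.4491 0.208  0.204 ]
299 414 429 [0.4494 0.208  0.1987]
302 414 429 [0.4489 0.208  0.1935]
305 414 428 [0.4492 0.208  0.1881]
308 414 428 [0.4487 0.208  0.1828]
311 414 441 [0.4393 0.208  0.178 ]
314 413 441 [0.4395 0.208  0.1726]
317 413 440 [0.4397 0.208  0.1671]
320 415 440 [0.4378 0.208  0.1617]
323 418 437 [0.4373 0.208  0.1561]
```

In the side camera alone, the jar sits about 3.5 mm low in x and 2 mm low in y relative to the pocket. I'll correct most of that, descend to just above the rim and look again.

```bash
python3 -c "
from h import *
go(.448,.2098,.158,-65.5)"
```

```text
t 6.55 pos [0.4452 0.2085 0.2205] F [ 1.1  0.6 -1.2] w 0.0394 q6 1.35
d [0.0031 0.     0.0625] rot [-0.05  0.05  0.19]
```

>>> step_arm([
  {"dx": 0.003,"dy": 0,"dz": 0.015,"rx": 0,"ry": 0,"rz": 0},
  {"dx": 0.003,"dy": 0,"dz": 0.035,"rx": 0,"ry": 0,"rz": 0},
  {"dx": 0.003,"dy": 0,"dz": 0.053,"rx": 0,"ry": 0,"rz": 0},
  {"dx": 0.003,"dy": 0,"dz": 0.062,"rx": 0,"ry": 0,"rz": 0},
  {"dx": 0.003,"dy": 0,"dz": 0.062,"rx": 0,"ry": 0,"rz": 0},
])

```text
time: 7.18
position: [0.4474, 0.2097, 0.1576]
tool_rot: [0.977, 0.214, -0.002, -0.0]
ft_force: [-0.8, -0.3, -0.7]
grip_width: 0.0398
```

```bash
python3 - <<'E'
from h import *
from scipy.optimize import least_squares
from rig import viewer
go(.4465,.209,.118,-65.5)
c=viewer.camera('side'); pickle.dump(c,open('side3.pkl','wb'))
cv2.imwrite('pics/side3.png',cv2.resize(c['img'][260:430,330:480],None,fx=3.5,fy=3.5,interpolation=2))
hsv=cv2.cvtColor(c['img'],cv2.COLOR_BGR2HSV); H,S,V=[hsv[...,i].astype(int) for i in range(3)]
m=((H<8)|(H>174))&(S>150)&(V>60)
P,u,v=cloud(c)
for row in range(320,370,4):
    x=np.nonzero(m[row,380:470])[0]+380
    if len(x)==0: continue
    o,d=ray(c,[[(x.min()+x.max())/2,row]]); s=(.209-o[1])/d[0,1]
    print(row,x.min(),x.max(),(o+s*d[0]).round(4))
q=P[m[v,u]]; q=q[(abs(q[:,0]-.446)<.05)&(abs(q[:,1]-.208)<.05)]; q=q[(q[:,2]>.105)&(q[:,2]<.135)]
print(least_squares(lambda p:np.hypot(q[:,0]-p[0],q[:,1]-p[1])-.02,[.446,.208],loss='soft_l1',f_scale=.002).x)
E
```

```text
t 7.17 pos [0.4474 0.2097 0.1576] F [-0.8 -0.3 -0.7] w 0.0398 q6 1.35
d [-0.001   0.0003  0.0396] rot [-0.07  0.17  0.19]
320 411 419 [0.4554 0.209  0.1613]
324 411 425 [0.4506 0.209  0.1542]
328 410 424 [0.4515 0.209  0.1466]
332 410 424 [0.4509 0.209  0.139 ]
336 410 423 [0.451  0.209  0.1313]
340 410 423 [0.4504 0.209  0.1236]
344 410 423 [0.4497 0.209  0.1158]
348 410 434 [0.4411 0.209  0.1085]
352 411 433 [0.4405 0.209  0.1005]
356 414 432 [0.4383 0.209  0.0925]
[0.44191842 0.2079975 ]
```

View pics/side3.png

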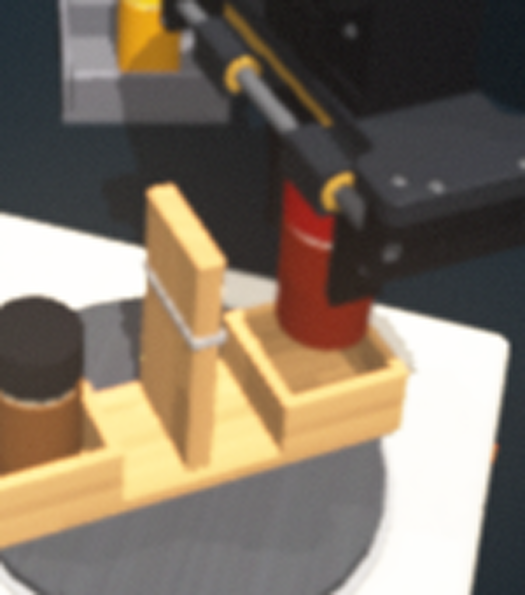

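The jar is about 14 mm above the rim and lines up with the pocket to within about 1.5 mm in the same camera frame. I'll lower it.

>>> step_arm([
  {"dx": 0.001,"dy": 0,"dz": 0.008,"rx": 0,"ry": 0,"rz": 0},
  {"dx": 0.001,"dy": 0,"dz": 0.016,"rx": 0,"ry": 0,"rz": 0},
  {"dx": 0.001,"dy": 0,"dz": 0.024,"rx": 0,"ry": 0,"rz": 0},
  {"dx": 0.001,"dy": 0,"dz": 0.03,"rx": 0,"ry": 0,"rz": 0},
  {"dx": 0.001,"dy": 0,"dz": 0.033,"rx": 0,"ry": 0,"rz": 0},
])

```text
time: 7.85
position: [0.4485, 0.2102, 0.1247]
tool_rot: [0.977, 0.214, -0.001, -0.0]
ft_force: [-0.0, -0.6, -0.6]
grip_width: 0.0395
```

```bash
python3 - <<'E'
from h import *
from rig import viewer
go(.448,.21,.117,-65.5)
c=viewer.camera('side')
cv2.imwrite('pics/side4.png',cv2.resize(c['img'][260:430,330:480],None,fx=3.5,fy=3.5,interpolation=2))
E
```

```text
t 7.85 pos [0.4485 0.2102 0.1247] F [-0.  -0.6 -0.6] w 0.0395 q6 1.35
d [-0.0005 -0.0001  0.0077] rot [-0.06  0.13  0.19]
```

View pics/side4.png

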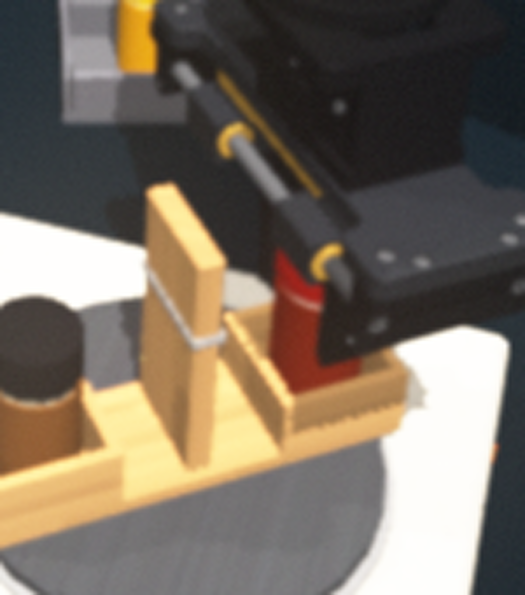

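The jar is inside the pocket at (315,350), with no contact force and the caddy unmoved. I'll lower it to touch.

>>> step_arm([
  {"dx": 0,"dy": 0,"dz": 0.002,"rx": 0,"ry": 0,"rz": 0},
  {"dx": 0,"dy": 0,"dz": 0.004,"rx": 0,"ry": 0,"rz": 0},
  {"dx": 0,"dy": 0,"dz": 0.006,"rx": 0,"ry": 0,"rz": 0},
  {"dx": 0,"dy": 0,"dz": 0.0075,"rx": 0,"ry": 0,"rz": 0},
  {"dx": 0,"dy": 0,"dz": 0.0075,"rx": 0,"ry": 0,"rz": 0},
])

```text
time: 8.52
position: [0.4484, 0.2101, 0.117]
tool_rot: [0.977, 0.214, -0.001, -0.0]
ft_force: [0.2, 0.3, -0.1]
grip_width: 0.0395
```

>>> step_arm([
  {"dx": 0,"dy": 0,"dz": 0.0005,"rx": 0,"ry": 0,"rz": 0},
  {"dx": 0,"dy": 0,"dz": 0.001,"rx": 0,"ry": 0,"rz": 0},
  {"dx": 0,"dy": 0,"dz": 0.0015,"rx": 0,"ry": 0,"rz": 0},
  {"dx": 0,"dy": 0,"dz": 0.002,"rx": 0,"ry": 0,"rz": 0},
  {"dx": 0,"dy": 0,"dz": 0.002,"rx": 0,"ry": 0,"rz": 0},
])

```text
time: 9.15
position: [0.4485, 0.2101, 0.1157]
tool_rot: [0.977, 0.214, -0.001, -0.0]
ft_force: [-1.5, -0.7, 6.0]
grip_width: 0.0393
```

The jar touches the pocket floor, with 6 N upward. I'll release it.

>>> step_arm([
  {"dx": 0,"dy": 0,"dz": 0,"rx": 0,"ry": 0,"rz": 0},
  {"dx": 0,"dy": 0,"dz": 0,"rx": 0,"ry": 0,"rz": 0},
  {"dx": 0,"dy": 0,"dz": 0,"rx": 0,"ry": 0,"rz": 0},
  {"dx": 0,"dy": 0,"dz": 0,"rx": 0,"ry": 0,"rz": 0},
  {"dx": 0,"dy": 0,"dz": 0,"rx": 0,"ry": 0,"rz": 0},
], gripper=0.8)

```text
time: 9.78
position: [0.4484, 0.2101, 0.1156]
tool_rot: [0.977, 0.214, -0.001, -0.0]
ft_force: [0.2, -0.3, -0.5]
grip_width: 0.069
```

>>> step_arm([
  {"dx": 0,"dy": 0,"dz": -0.01,"rx": 0,"ry": 0,"rz": 0},
  {"dx": 0,"dy": 0,"dz": -0.03,"rx": 0,"ry": 0,"rz": 0},
  {"dx": 0,"dy": 0,"dz": -0.06,"rx": 0,"ry": 0,"rz": 0},
  {"dx": 0,"dy": 0,"dz": -0.1,"rx": 0,"ry": 0,"rz": 0},
  {"dx": 0,"dy": 0,"dz": -0.14,"rx": 0,"ry": 0,"rz": 0},
])

```text
time: 10.4
position: [0.4485, 0.2101, 0.2574]
tool_rot: [0.977, 0.214, -0.001, -0.0]
ft_force: [0.4, 0.6, -0.5]
grip_width: 0.0695
```

```bash
python3 - <<'E'
from h import *
from rig import viewer
go(.5045,.2355,.25,24.5)
c=viewer.camera('side'); pickle.dump(c,open('side5.pkl','wb'))
cv2.imwrite('pics/side5.png',cv2.resize(c['img'][200:450,230:530],None,fx=2.4,fy=2.4,interpolation=2))
E
```

```text
t 10.4 pos [0.4485 0.2101 0.2574] F [ 0.4  0.6 -0.5] w 0.0695 q6 1.35
d [0.0615 0.0003 0.0073] rot [-1.400e-01  5.000e-02 -8.981e+01]
```

View pics/side5.png

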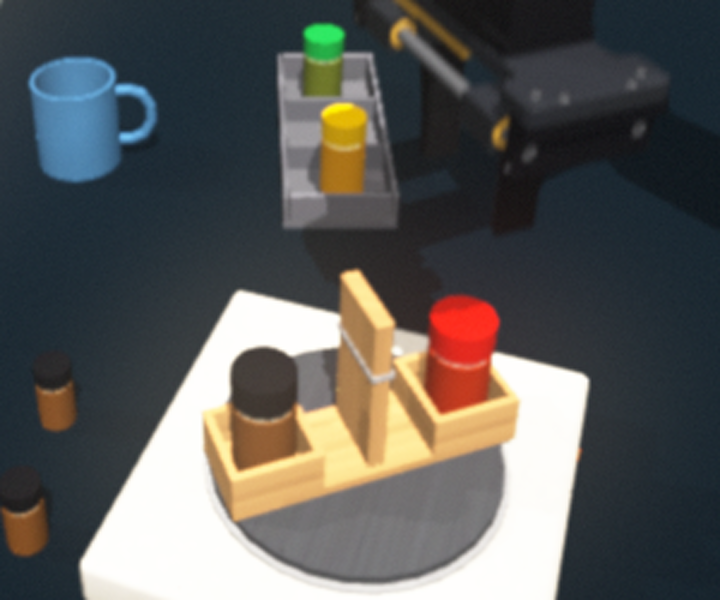

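The red jar stands upright in the pocket at (460,355) in the crop, and the gripper is clear of it. Next I'll turn for the handle, part-closing to about 40 mm so the fingers fit between the jars.

>>> step_arm([
  {"dx": 0.01,"dy": 0,"dz": 0,"rx": 0,"ry": 0,"rz": -10},
  {"dx": 0.02,"dy": 0,"dz": 0,"rx": 0,"ry": 0,"rz": -20},
  {"dx": 0.035,"dy": 0,"dz": 0,"rx": 0,"ry": 0,"rz": -30},
  {"dx": 0.05,"dy": 0,"dz": 0,"rx": 0,"ry": 0,"rz": -40},
  {"dx": 0.0615,"dy": 0,"dz": 0,"rx": 0,"ry": 0,"rz": -50},
], gripper=0.45)

```text
time: 11.08
position: [0.5079, 0.2369, 0.2635]
tool_rot: [0.793, 0.609, 0.004, 0.002]
ft_force: [-1.1, 0.1, 0.0]
grip_width: 0.04
```

```bash
python3 -c "
from h import *
go(.5045,.2355,.25,24.5)"
```

```text
t 11.07 pos [0.5079 0.2369 0.2635] F [-1.1  0.1  0. ] w 0.04 q6 0.5
d [-0.0023 -0.0031  0.0135] rot [  0.53  -0.1  -39.45]
```

>>> step_arm([
  {"dx": -0.001,"dy": -0.001,"dz": 0,"rx": 0,"ry": 0,"rz": -10},
  {"dx": -0.002,"dy": -0.003,"dz": 0.005,"rx": 0.5,"ry": 0,"rz": -20},
  {"dx": -0.002,"dy": -0.003,"dz": 0.01,"rx": 0.5,"ry": 0,"rz": -30},
  {"dx": -0.002,"dy": -0.003,"dz": 0.013,"rx": 0.5,"ry": 0,"rz": -39.5},
  {"dx": -0.002,"dy": -0.003,"dz": 0.013,"rx": 0.5,"ry": 0,"rz": -39.5},
])

```text
time: 11.7
position: [0.5043, 0.2357, 0.2506]
tool_rot: [0.541, 0.841, 0.001, -0.0]
ft_force: [-0.1, 0.1, -0.1]
grip_width: 0.0391
```

```bash
python3 - <<'E'
from h import *
from rig import viewer
go(.5045,.2355,.163,24.5)
c=viewer.camera('side'); pickle.dump(c,open('side6.pkl','wb'))
cv2.imwrite('pics/side6.png',cv2.resize(c['img'][200:450,230:530],None,fx=2.4,fy=2.4,interpolation=2))
E
```

```text
t 11.7 pos [0.5043 0.2357 0.2506] F [-0.1  0.1 -0.1] w 0.0391 q6 -0.19
d [-0.0004  0.      0.0876] rot [ 0.04 -0.09 -0.07]
```

View pics/side6.png

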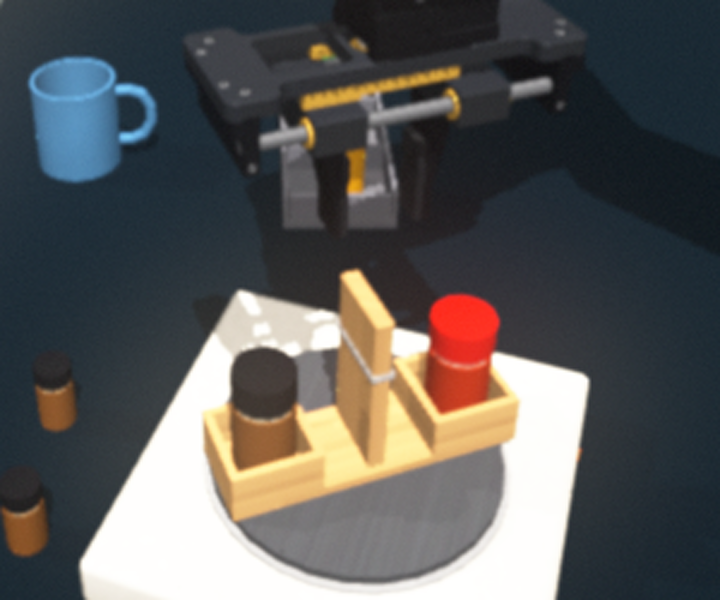

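The part-open fingers, at (330,190) and (415,180), straddle the handle's line at (367,300), and both jars are upright. I'll go down.

>>> step_arm([
  {"dx": 0,"dy": 0,"dz": 0.02,"rx": 0,"ry": 0,"rz": 0},
  {"dx": 0,"dy": 0,"dz": 0.04,"rx": 0,"ry": 0,"rz": 0},
  {"dx": 0,"dy": 0,"dz": 0.06,"rx": 0,"ry": 0,"rz": 0},
  {"dx": 0,"dy": 0,"dz": 0.075,"rx": 0,"ry": 0,"rz": 0},
  {"dx": 0,"dy": 0,"dz": 0.082,"rx": 0,"ry": 0,"rz": 0},
])

```text
time: 12.38
position: [0.5043, 0.2358, 0.1681]
tool_rot: [0.542, 0.84, 0.001, -0.001]
ft_force: [-0.1, -0.2, 0.4]
grip_width: 0.0392
```

```bash
python3 - <<'E'
from h import *
from rig import viewer
go(.5045,.2355,.161,24.5)
c=viewer.camera('side'); pickle.dump(c,open('side7.pkl','wb'))
cv2.imwrite('pics/side7.png',cv2.resize(c['img'][200:450,230:530],None,fx=2.4,fy=2.4,interpolation=2))
E
```

```text
t 12.38 pos [0.5043 0.2358 0.1681] F [-0.1 -0.2  0.4] w 0.0392 q6 -0.19
d [-0.0004  0.      0.0071] rot [ 0.02 -0.1  -0.18]
```

View pics/side7.png

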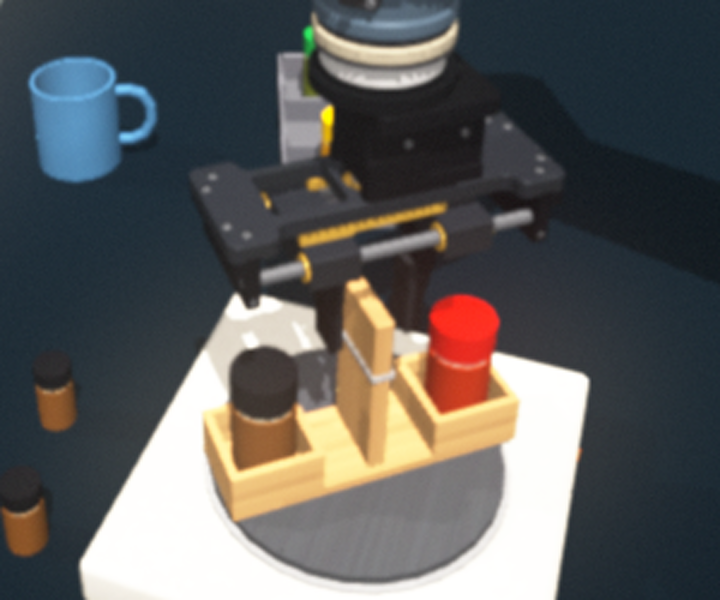

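>>> step_arm([
  {"dx": 0,"dy": 0,"dz": 0.003,"rx": 0,"ry": 0,"rz": 0},
  {"dx": 0,"dy": 0,"dz": 0.006,"rx": 0,"ry": 0,"rz": 0},
  {"dx": 0,"dy": 0,"dz": 0.007,"rx": 0,"ry": 0,"rz": 0},
  {"dx": 0,"dy": 0,"dz": 0.007,"rx": 0,"ry": 0,"rz": 0},
  {"dx": 0,"dy": 0,"dz": 0.007,"rx": 0,"ry": 0,"rz": 0},
])

```text
time: 13.05
position: [0.5042, 0.2358, 0.1609]
tool_rot: [0.542, 0.84, 0.0, -0.001]
ft_force: [0.4, 0.5, -0.0]
grip_width: 0.0393
```

>>> step_arm([
  {"dx": 0,"dy": 0,"dz": 0,"rx": 0,"ry": 0,"rz": 0},
  {"dx": 0,"dy": 0,"dz": 0,"rx": 0,"ry": 0,"rz": 0},
  {"dx": 0,"dy": 0,"dz": 0,"rx": 0,"ry": 0,"rz": 0},
  {"dx": 0,"dy": 0,"dz": 0,"rx": 0,"ry": 0,"rz": 0},
  {"dx": 0,"dy": 0,"dz": 0,"rx": 0,"ry": 0,"rz": 0},
], gripper=0.16, force=20)

```text
time: 13.68
position: [0.5042, 0.2358, 0.1608]
tool_rot: [0.542, 0.84, 0.001, -0.001]
ft_force: [0.3, -0.2, 0.3]
grip_width: 0.0145
```

>>> step_arm([
  {"dx": 0,"dy": 0,"dz": 0,"rx": 0,"ry": 0,"rz": 0},
  {"dx": 0,"dy": 0,"dz": 0,"rx": 0,"ry": 0,"rz": 0},
  {"dx": 0,"dy": 0,"dz": 0,"rx": 0,"ry": 0,"rz": 0},
  {"dx": 0,"dy": 0,"dz": 0,"rx": 0,"ry": 0,"rz": 0},
  {"dx": 0,"dy": 0,"dz": 0,"rx": 0,"ry": 0,"rz": 0},
], gripper=0, force=45)

```text
time: 14.3
position: [0.5046, 0.2359, 0.1609]
tool_rot: [0.542, 0.84, 0.001, -0.0]
ft_force: [3.1, 0.7, -1.2]
grip_width: 0.0113
```

```bash
python3 - <<'E'
from h import *
from rig import viewer
go(.5045,.2355,.161,24.5)
c=viewer.camera('side'); pickle.dump(c,open('side8.pkl','wb'))
cv2.imwrite('pics/side8.png',cv2.resize(c['img'][200:450,230:530],None,fx=2.4,fy=2.4,interpolation=2))
E
```

```text
t 14.3 pos [0.5046 0.2359 0.1609] F [ 3.1  0.7 -1.2] w 0.0113 q6 -0.19
d [-0.0003 -0.0002 -0.0001] rot [ 0.05 -0.09 -0.17]
```

View pics/side8.png

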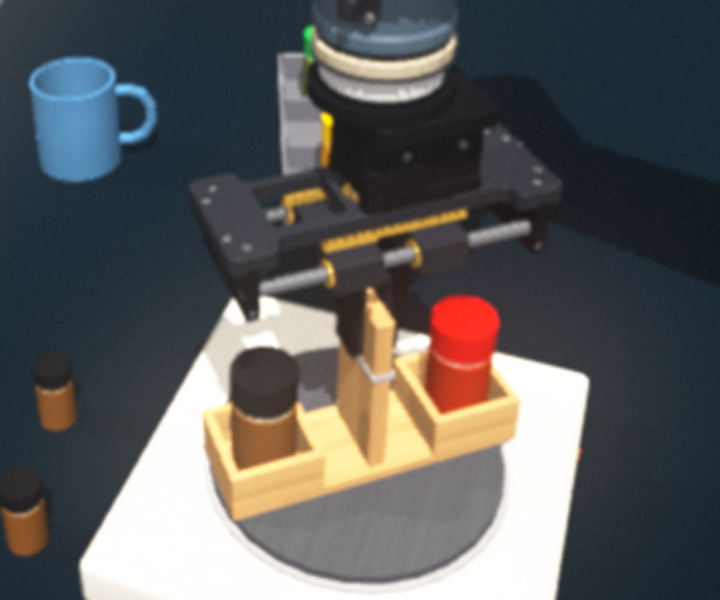

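The fingers are shut on the handle board at 11.3 mm, and the caddy hasn't shifted. I'll lift a little first.

>>> step_arm([
  {"dx": 0,"dy": 0,"dz": -0.002,"rx": 0,"ry": 0,"rz": 0},
  {"dx": 0,"dy": 0,"dz": -0.006,"rx": 0,"ry": 0,"rz": 0},
  {"dx": 0,"dy": 0,"dz": -0.012,"rx": 0,"ry": 0,"rz": 0},
  {"dx": 0,"dy": 0,"dz": -0.018,"rx": 0,"ry": 0,"rz": 0},
  {"dx": 0,"dy": 0,"dz": -0.02,"rx": 0,"ry": 0,"rz": 0},
])

```text
time: 14.98
position: [0.5048, 0.2359, 0.1815]
tool_rot: [0.542, 0.84, 0.001, -0.0]
ft_force: [-0.7, -0.3, -5.4]
grip_width: 0.0114
```

```bash
python3 - <<'E'
from h import *
from rig import viewer
go(.5045,.2355,.31,24.5)
c=viewer.camera('side'); pickle.dump(c,open('side9.pkl','wb'))
cv2.imwrite('pics/side9.png',cv2.resize(c['img'][200:450,230:530],None,fx=2.4,fy=2.4,interpolation=2))
E
```

```text
t 14.97 pos [0.5048 0.2359 0.1815] F [-0.7 -0.3 -5.4] w 0.0114 q6 -0.19
d [-0.     -0.0002 -0.1285] rot [ 0.1  -0.08 -0.17]
```

View pics/side9.png

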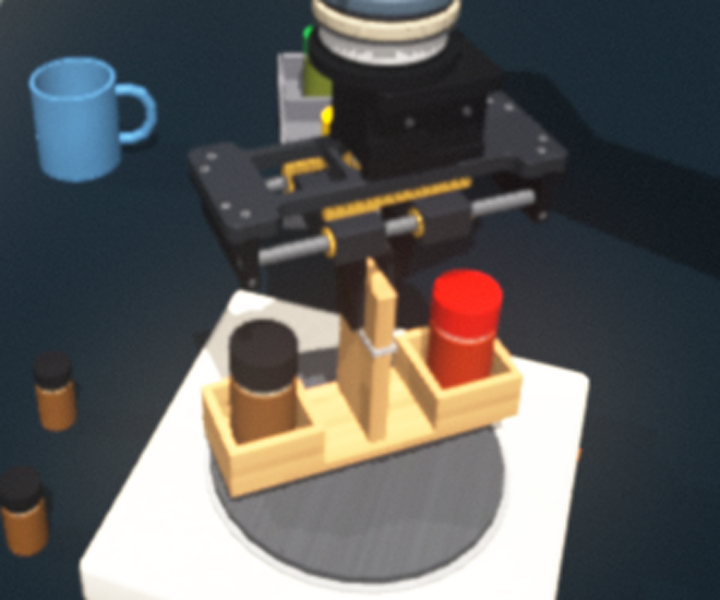

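The caddy is off the plate with 5.4 N of weight on the gripper, level, with both jars in it. I'll raise it to about 14 cm of clearance in total.

>>> step_arm([
  {"dx": 0,"dy": 0,"dz": -0.005,"rx": 0,"ry": 0,"rz": 0},
  {"dx": 0,"dy": 0,"dz": -0.017,"rx": 0,"ry": 0,"rz": 0},
  {"dx": 0,"dy": 0,"dz": -0.032,"rx": 0,"ry": 0,"rz": 0},
  {"dx": 0,"dy": 0,"dz": -0.047,"rx": 0,"ry": 0,"rz": 0},
  {"dx": 0,"dy": 0,"dz": -0.06,"rx": 0,"ry": 0,"rz": 0},
])

```text
time: 15.65
position: [0.505, 0.2359, 0.2431]
tool_rot: [0.542, 0.84, 0.002, 0.0]
ft_force: [0.5, -0.5, -5.1]
grip_width: 0.012
```

>>> step_arm([
  {"dx": 0,"dy": 0,"dz": -0.015,"rx": 0,"ry": 0,"rz": 0},
  {"dx": 0,"dy": 0,"dz": -0.03,"rx": 0,"ry": 0,"rz": 0},
  {"dx": 0,"dy": 0,"dz": -0.045,"rx": 0,"ry": 0,"rz": 0},
  {"dx": 0,"dy": 0,"dz": -0.056,"rx": 0,"ry": 0,"rz": 0},
  {"dx": 0,"dy": 0,"dz": -0.062,"rx": 0,"ry": 0,"rz": 0},
])

```text
time: 16.27
position: [0.5051, 0.2357, 0.3059]
tool_rot: [0.542, 0.84, 0.002, 0.001]
ft_force: [-0.1, 0.1, -4.8]
grip_width: 0.0123
```

>>> step_arm([
  {"dx": 0,"dy": 0,"dz": 0,"rx": 0,"ry": 0,"rz": 0},
  {"dx": 0,"dy": 0,"dz": 0,"rx": 0,"ry": 0,"rz": 0},
  {"dx": 0,"dy": 0,"dz": 0,"rx": 0,"ry": 0,"rz": 0},
  {"dx": 0,"dy": 0,"dz": 0,"rx": 0,"ry": 0,"rz": 0},
  {"dx": 0,"dy": 0,"dz": 0,"rx": 0,"ry": 0,"rz": 0},
])

```text
time: 16.9
position: [0.505, 0.2357, 0.3057]
tool_rot: [0.542, 0.84, 0.002, 0.001]
ft_force: [0.2, -0.2, -3.9]
grip_width: 0.0118
```

>>> step_arm([
  {"dx": 0,"dy": 0,"dz": 0,"rx": 0,"ry": 0,"rz": 0},
  {"dx": 0,"dy": 0,"dz": 0,"rx": 0,"ry": 0,"rz": 0},
  {"dx": 0,"dy": 0,"dz": 0,"rx": 0,"ry": 0,"rz": 0},
  {"dx": 0,"dy": 0,"dz": 0,"rx": 0,"ry": 0,"rz": 0},
  {"dx": 0,"dy": 0,"dz": 0,"rx": 0,"ry": 0,"rz": 0},
])

```text
time: 17.52
position: [0.505, 0.2357, 0.3057]
tool_rot: [0.542, 0.84, 0.002, 0.001]
ft_force: [-0.1, 0.7, -5.1]
grip_width: 0.0118
```

```bash
python3 - <<'E'
from h import *
from rig import viewer
go(.5045,.2355,.30,24.5)
from rig import telemetry; print(np.abs(telemetry.get_obs()['joint_velocities']).max())
for n in('side','top'):
    c=viewer.camera(n); cv2.imwrite(f'pics/{n}10.png',c['img'])
    P,u,v=cloud(c); hsv=cv2.cvtColor(c['img'],cv2.COLOR_BGR2HSV)
    w=cv2.inRange(hsv,(8,60,110),(25,200,255))>0; w&=cv2.boxPoints is not None
    q=P[w[v,u]]; q=q[(abs(q[:,0]-.505)<.13)&(abs(q[:,1]-.235)<.1)&(q[:,2]>.15)]
    if len(q):
        a=np.radians(24.5); X=(q[:,:2]-[.505,.2355])@[-np.cos(a),-np.sin(a)]
        print(n,len(q),'zmin',np.percentile(q[:,2],[.5,2]))
        for lo,hi in((-.1,-.06),(-.05,-.03),(.06,.1)):
            s=(X>lo)&(X<hi); print(lo,s.sum(),np.percentile(q[s,2],[1,50,99]).round(4) if s.sum() else '')
    for nm,lo,hi in(('yel',(18,200,150),(32,255,255)),('grn',(45,150,100),(75,255,255))):
        m=cv2.inRange(hsv,lo,hi)>0
        for A,ce,l in blobs(m): print(n,nm,A,ce)
E
```

```text
t 17.52 pos [0.505  0.2357 0.3057] F [-0.1  0.7 -5.1] w 0.0118 q6 -0.19
d [-0.     -0.0005  0.0057] rot [ 0.2  -0.06 -0.17]
0.0018921395222635988
side 7055 zmin [0.19918762 0.20085741]
-0.1 1556 [0.2006 0.2289 0.2642]
-0.05 648 [0.1997 0.232  0.4863]
0.06 650 [0.1989 0.2218 0.2337]
side yel 125 [369.  252.2]
side yel 143 [368.7 270.3]
side grn 97 [363.  219.7]
top 1396 zmin [0.20232041 0.2034619 ]
-0.1 198 [0.2042 0.2244 0.2872]
-0.05 200 [0.2031 0.2124 0.3779]
0.06 248 [0.2027 0.2295 0.4004]
top yel 1519 [ 10.8 244.9]
top yel 284 [362.7 298.6]
top grn 302 [438.4 289.2]
```

View pics/side10.png

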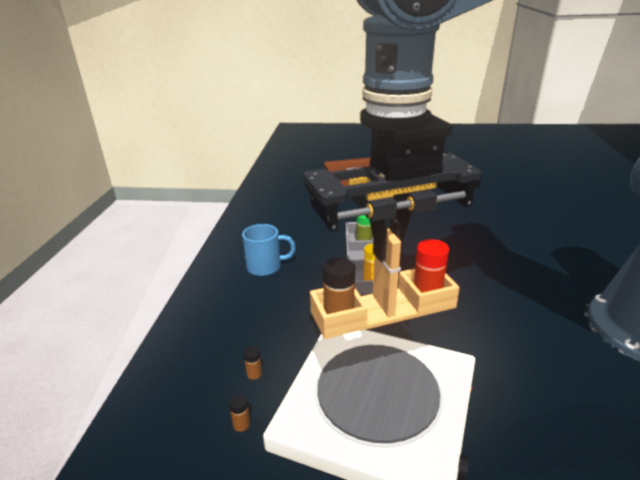

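View pics/top10.png

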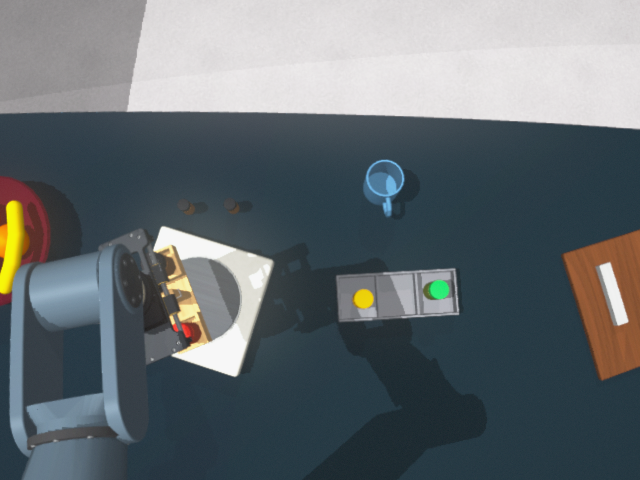

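The caddy hangs level with its underside at z ≈ 0.20 m, about 14 cm above the plate, and both jars are in their pockets. The other things haven't moved and the arm is still, so I'll hand in.

```bash
python3 -c "
from rig import robot
print(robot.hand_in())"
```

```text
the job is handed in; nothing more can be done
None
```

I set the red-capped jar upright in the caddy's empty pocket and let go. I then lifted the caddy by its handle, and the arm was still holding it level and still when I handed in at about 17.6 s.

**Last checks:**
- **Clearance:** the caddy's underside is at about z = 0.20 m, roughly 14 cm above the hob plate. Its two ends are within 2 mm of each other in height.
- **Grip and motion:** the gripper carries a steady load of about 5 N with the fingers at 11.8 mm on the 12 mm board. The fastest joint was moving at 0.002 rad/s.
- **Jars and surroundings:** both jars stand in their pockets. From above, the yellow and green caps are at their starting pixels. The mug looks unmoved in both views.

**One disagreement:** the side and top cameras differ by about 3 to 5 mm in x, which is more than the stated 2 mm. I lined the jar up with the pocket using the side camera alone, and gripped the handle at the average of the two. Both fitted without trouble.

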